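# Open the fume extractor's damper to its third click

## Task

The fume extractor still has its damper bolted shut for carrying. Push the bolt's knob back until the bolt is fully drawn, then push the damper lever from shut through its clicks and leave it standing in the third one; never let it run on past the third, because a stronger draught would strip the shielding gas from the weld. Do it all by pushing with the fingertips: do not grip either knob, and leave the things lying on and round the extractor where they are.

Things in the scene. Friction and masses are not known exactly. Their poses are not given: they have to be found in the camera images.
- extractor: Grey box-shaped fume extractor, fixed on the bench, 180 x 210 mm, top 95 mm up with an aluminium gate plate on it (face at z = 97 mm); a battery pack stands 31 mm out of its right flank, a folded handle 26 mm out of its back. Origin: centre of its underside. Axes: x from the louvred front to the back, y to its left, z up.
- damper_lever (a joint): Damper lever, m. 0 = shut (as found); grows as the lever slides along the extractor's -y to 0.080 (wide open). A spring plunger clicks into a notched rail every 16 mm: first click 0.016, second 0.032, third 0.048, fourth 0.064, fifth 0.080. About 5 N lifts it out of a notch; past the crest midway it snaps on and settles in the next notch.
- lever_knob (a point): Centre of the lever's black knob, 22 (extractor x) x 18 (y) x 34 mm high, 33 mm above the gate plate; at extractor x -30, y +40 mm when shut. A plunger housing 24 mm above the plate travels 16 to 28 mm before it (-x). Halves: damper_lever_c1 on the shut side (+y, push here), damper_lever_c2 on the open side.
- lock_bolt (a joint): Lock bolt, m. Near 0 = shot, its rod (8 mm thick, 7 mm above the gate plate) across the lever's slot so that the lever cannot leave shut; grows as it is pushed along the extractor's +x to 0.032 = fully drawn, against a stop. Slides stiffly (2 to 3 N), stays where it is left.
- bolt_knob (a point): Centre of the bolt's steel knob, 16 (extractor x) x 18 (y) x 28 mm high, 29 mm above the gate plate, behind the lever; at extractor x +36, y +30 mm when shot. Between it and the lever the bolt's straps stand 13 mm above the plate. Halves: lock_bolt_c1 towards the lever (-x, push here), lock_bolt_c2 on the far side.
- nut_m20: Bystander: rusty hexagon nut, 30 x 34 x 16 mm, lying on the extractor's top at the back right. Origin: centre of its underside.
- gas_nozzle: Bystander: copper torch nozzle, 25 mm across, 68 mm high, standing on end on the bench before the extractor's right front corner. Origin: centre of its underside.
- angle_offcut: Bystander: piece of angle iron to be welded, 40 x 120 x 40 mm, on the bench before the extractor's louvres. Origin: centre of its underside.
- cold_chisel: Bystander: steel cold chisel, 21 x 179 x 16 mm, lying along the bench's front edge at the right, before the vice. Origin: centre of its underside.
- wedge: Bystander: wooden wedge, 30 x 110 x 30 mm, lying behind the extractor. Origin: centre of its underside.
- tape_measure: Bystander: yellow tape measure, 64 x 87 x 37 mm, at the front left. Origin: centre of its underside.

How it is judged:
By the outcome, as a careful person would: the job done as asked, in the order asked, and still so for the second after the job is handed in, with the robot touching nothing.
It also fails if it takes over 48 s, if anything falls off the work surface, if the arm or the gripper's body presses on something with over 40 N, if the wrist force passes 120 N, or if a joint passes its speed limit or range.

## Robot

A 6-joint arm with a two-finger parallel gripper is mounted at the origin on a cart in front of the work surface, level with it; the furniture and walls round the work are solid. World frame = base frame: x ahead of the robot, y to its left, z up, the work surface at z = 0. Lengths are in m, angles in rad, forces in N, time in s.
With the tool pointing down it reaches from about 0.25 to 0.725 m from the base axis. Payload 4 kg.
Tool frame: the origin (TCP) lies at the very end of the fingers, on their centre line; the grasp point (between the pads) lies 19 mm behind it; z points along the fingers, y is the line along which they close (so a half turn about z gives the same grasp; the last joint's range is limited). The gripper opens to 85 mm and grips with 20 to 120 N. Pads are 22 mm wide; open, the fingers measure 114 mm over their backs; the gripper's body (76 mm by 85 mm) begins 54 mm behind the grasp point. The pads swing forward as they close: fully open they stand 13 mm farther back than shut.
Start: joints at [-1.171, 0.241, 0.005, 1.335, 0, 1.571], TCP at [0.195, -0.461, 0.206] pointing down, gripper open.
Joint ranges: [-2.72, 2.72], [-1.05, 1.87], [-1.09, 1.28], [-1.99, 2.15], [-1.42, 1.44], [-3.14, 3.14]. Speed limits (rad/s): [2.79, 2.79, 3.14, 3.14, 3.14, 3.14].

## Interface

Orientations are given as a unit quaternion [x, y, z, w].
In Python, from workcell import bot, vision, workorder gives the robot as it stands.
- The arm moves only by the shell command python3 -m creep 'ROWS' [OPENING]. ROWS is JSON, a list of rows, each a list of 2 entries, a list of its own where there are three numbers: the shift along the tool's x, y, z in mm, then the turn, a rotation vector about the tool's x, y, z in rad. In form: [[[dx, dy, dz], [wx, wy, wz]], ...]. A call has 1 to 12 rows; each row shifts and turns the commanded pose from where the row before left it, along the tool's axes as they then stand; what a row does not reach is not made up. A row lasts 1/8 s, in which the tool goes at most 62.5 mm and 10.7 degrees, less where a joint would pass 70% of its speed; a pose out of reach is approached as far as the arm can. A call is refused whole if a number of a shift passes 62.5 or a number of a turn 0.188, either way. A call with a gripper value outside its range is refused whole. OPENING is the finger opening in mm, from 0 to 85.4, set as the call begins (- or left out, the last holds). The fingers move at their own pace and stop on an object; the grip force is fixed at half the most. Time passes only in rows, so rows that do not move let the fingers close. It gives the time, the measured TCP pose, the force, the opening and the grip force at its end, in the units of the state.
- bot.get_obs(): the state, without advancing time (a new reading comes with each control period).
- vision.camera(name): name is "scene" or "top"; returns a dict with "image" (420x560x3 uint8, blue, green, red), "z_map" (420x560 float32, m along the optical axis (not along the pixel's ray), 0 where there is no reading), "K" (3x3 intrinsics, pixels), "rvec" (rotation vector, rad) and "tvec" (3), from world to camera coordinates, as OpenCV has them. Camera axes: x right, y down, z forward; pixel columns grow to the right and rows downward; lengths in m; the calibration is good to about 2 mm. A picture is of the moment at which its call begins.
- workorder.job_done(): hands the job in; it is judged then, once.
Trained networks look in a picture, given as the dict that the camera call returned (one of the last four; its "shot" number tells which), for a name from the list of things; names that differ only in an ending like _2 or _b are one class to them, and where a whole thing is asked for, a point or a joint stands for the part that bears it (a point fixed in the world has none). Each returns a list of dicts, best first, with "score" (0 to 1); they miss things now and then, are a little off and sometimes report something else, mostly with a low value. They report only what shows in the picture. A call takes as long as a camera call.
- vision.spot_in(picture, query): "position" ([column, row] in pixels, amid what is visible of it).
- vision.place_of(picture, query): "position" ([column, row] in pixels: a listed point, or the origin of a listed thing).
The state is a dict: "clock": time; "joint_pos": joint angles; "joint_vel": joint speeds; "tau": joint torques, N m; "eef_pos": TCP position; "tool_rot": TCP orientation; "ft_force": force on the tool from outside, world axes, zero at the start; "ft_torque": the same for the moment, N m; "grip_width": finger opening in m; "grasp_force": force on a finger pad.
Only numpy, scipy, OpenCV 4.12 (cv2) and the standard library are available. Lean on these libraries where they do the work, as an engineer would, in place of code of your own. Each camera call takes 0.05 s, during which the arm holds its last target. There are 200 camera calls.

## Working session

There is one attempt and no reset: what is moved stays moved. The work goes in short steps, Python scripts to look and compute and a shell command to move; the robot and the scene stay as the last step left them, time stands still between calls to the robot, and variables do not carry over. Pictures are saved under pics/ and viewed, at most 10 in all, crops included, and the job is handed in when it is done.

```bash
mkdir -p pics; cat > h.py <<'E'
import numpy as np, cv2
from workcell import bot, vision, workorder
def cam(n):
    p=vision.camera(n); R=cv2.Rodrigues(np.array(p["rvec"],float))[0]; t=np.array(p["tvec"],float).ravel(); return p,np.array(p["K"]),R,t
def ray(c,px):
    p,K,R,t=c; d=R.T@np.linalg.inv(K)@np.array([px[0],px[1],1.]); return -R.T@t,d
def onz(c,px,z):
    o,d=ray(c,px); return o+d*(z-o[2])/d[2]
def depth(c,px):
    o,d=ray(c,px); r=c[0]["z_map"][int(px[1])-1:int(px[1])+2,int(px[0])-1:int(px[0])+2]; r=r[r>0]
    return o+d*np.median(r) if len(r) else None
def tri(c1,p1,c2,p2):
    (a,u),(b,v)=ray(c1,p1),ray(c2,p2); s=np.linalg.lstsq(np.c_[u,-v],b-a,rcond=None)[0]
    x,y=a+u*s[0],b+v*s[1]; return (x+y)/2,np.linalg.norm(x-y)
def proj(c,X):
    return cv2.projectPoints(np.array(X,float).reshape(-1,3),c[0]["rvec"],c[0]["tvec"],c[1],None)[0].reshape(-1,2)
E
python3 - <<'E'
from h import *
np.set_printoptions(precision=4,suppress=True)
S,T=cam("scene"),cam("top")
cv2.imwrite("pics/s1.png",S[0]["image"]);cv2.imwrite("pics/t1.png",T[0]["image"])
for q in ["extractor","lever_knob","bolt_knob","nut_m20","gas_nozzle"]:
    a=vision.place_of(S[0],q);b=vision.place_of(T[0],q)
    for n,l in (("S",a),("T",b)): print(q,n,[(np.round(d["position"],1),round(d["score"],2)) for d in l[:3]])
    if a and b: print("  tri",*tri(S,a[0]["position"],T,b[0]["position"]))
o=bot.get_obs();print(o["clock"],o["eef_pos"],o["tool_rot"],o["grip_width"])
E
```

```text
extractor S [(array([274.1, 236.7]), 0.72)]
extractor T [(array([264., 220.]), 0.68)]
  tri [0.5541 0.0415 0.0107] 0.0006690711837521235
lever_knob S [(array([277.4, 213.9]), 0.69), (array([304.7, 341. ]), 0.27)]
lever_knob T [(array([245.5, 226.7]), 0.44)]
  tri [0.5224 0.0748 0.1311] 0.0010448577520166373
bolt_knob S [(array([252.6, 205.3]), 0.68)]
bolt_knob T [(array([245.7, 196.7]), 0.72)]
  tri [0.591  0.0764 0.1252] 0.009068920240908336
nut_m20 S [(array([268.1, 196. ]), 0.42)]
nut_m20 T [(array([284.6, 185.4]), 0.71)]
  tri [ 0.6137 -0.0094  0.0925] 0.005256464561220113
gas_nozzle S [(array([383.3, 231.4]), 0.52), (array([328.2, 230.6]), 0.46)]
gas_nozzle T [(array([319.4, 263.8]), 0.44)]
  tri [ 0.3782 -0.0943  0.0498] 0.14163345876439173
0.6 [ 0.1946 -0.4606  0.2064] [0.9801 0.1986 0.     0.    ] 0.08545714738090551
```

View pics/s1.png

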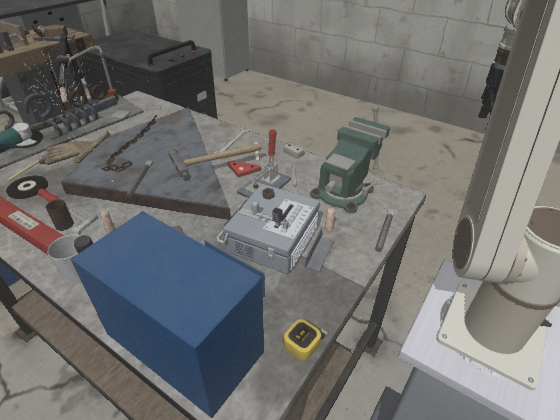

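View pics/t1.png

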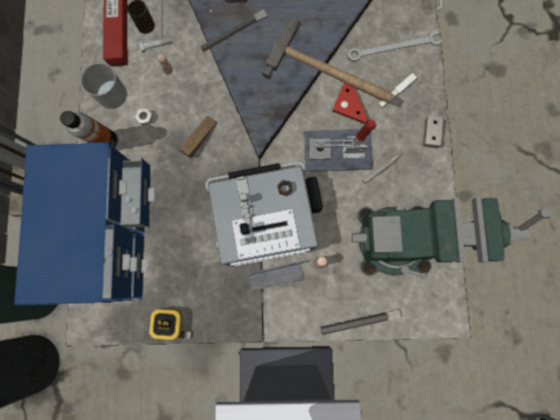

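```bash
python3 - <<'E'
from h import *
np.set_printoptions(precision=4,suppress=True)
S,T=cam("scene"),cam("top")
# top face points from depth
for n,c in (("S",S),("T",T)):
    z=c[0]["z_map"];v,u=np.nonzero(z>0);o=-c[2].T@c[3]
    P=(np.c_[u,v,np.ones(len(u))]@np.linalg.inv(c[1]).T*z[v,u][:,None])@c[2]+o
    near=(abs(P[:,0]-.554)<.17)&(abs(P[:,1]-.03)<.17)
    m=near&(abs(P[:,2]-.096)<.008)
    r=cv2.minAreaRect(P[m,:2].astype(np.float32)*1000);print(n,m.sum(),r,np.median(P[m,2]))
    h=near&(P[:,2]>.118);print(" high",h.sum())
    Q=P[h]; 
    k=Q[:,2]>.12
    if k.sum():
        import scipy.cluster.hierarchy as H
        l=H.fclusterdata(Q[k],.012,criterion="distance",method="single")
        for i in np.unique(l):
            q=Q[k][l==i]; print("  ",len(q),q.mean(0),q.min(0),q.max(0))
s=S[0]["image"][175:275,210:335];t=T[0]["image"][150:280,195:335]
cv2.imwrite("pics/s2.png",cv2.resize(s,None,fx=6,fy=6,interpolation=2));cv2.imwrite("pics/t2.png",cv2.resize(t,None,fx=4.5,fy=4.5,interpolation=2))
E
```

```text
S 3397 ((556.9517211914062, 42.93958282470703), (180.52806091308594, 212.7313995361328), 9.26972484588623) 0.09580109730548259
 high 210
   67 [0.585  0.082  0.1328] [0.5786 0.0713 0.1203] [0.5948 0.0888 0.1426]
   128 [0.5177 0.0814 0.1367] [0.4951 0.0657 0.1202] [0.5312 0.0881 0.1494]
T 7490 ((555.0167236328125, 42.35243225097656), (180.51528930664062, 210.05450439453125), 9.150053977966309) 0.09502205678245529
 high 202
   71 [0.5841 0.0773 0.1364] [0.5771 0.069  0.1201] [0.5928 0.0874 0.1433]
   120 [0.5158 0.0758 0.1413] [0.4942 0.0666 0.1201] [0.5291 0.0855 0.1491]
```

View pics/s2.png

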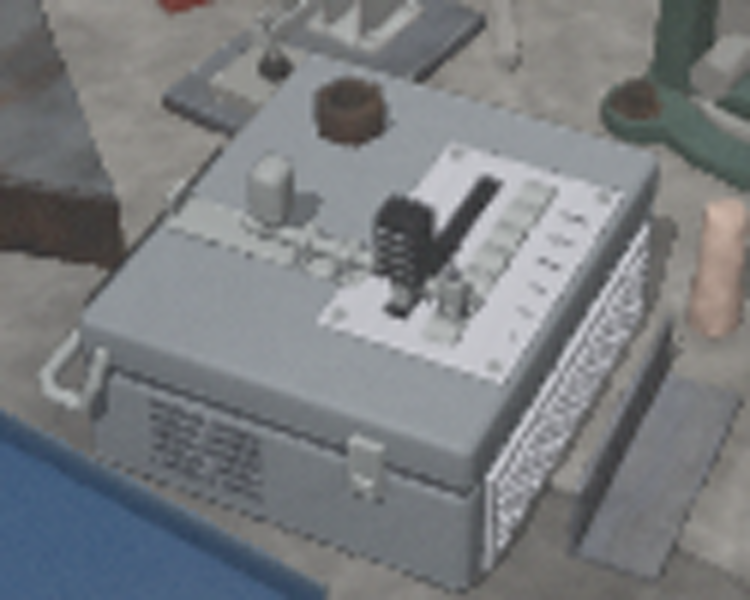

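View pics/t2.png

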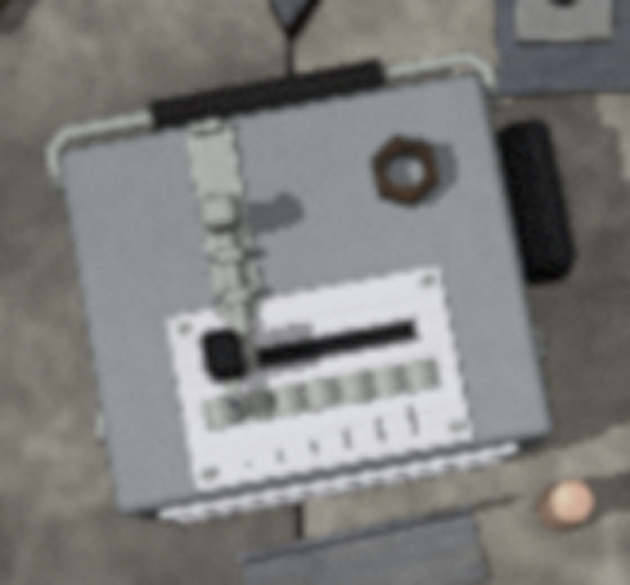

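The first view shows the extractor at about (275,235) px, with the open bench and the vice to its right. The enlarged views show the black lever knob at the left end of its slot (top crop ~(225,355)). The steel bolt knob stands behind it (~(218,213)), the nut is at the back right (~(405,170)), and the nozzle is off the front right corner (~(570,500)). The extractor centre is about (0.5555, 0.0425) with a yaw of about +9.2°. I'll align the tool with the extractor and hover between the two knobs.

```bash
python3 -m creep '[[[0,0,0],[0,0,0.12]],[[0,0,0],[0,0,0.119]]]' 0 && python3 -m creep '[[[24,-55.5,0],[0,0,0]],[[24,-55.5,0],[0,0,0]],[[24,-55.5,0],[0,0,0]],[[24,-55.5,0],[0,0,0]],[[24,-55.5,0],[0,0,0]],[[24,-55.5,0],[0,0,0]],[[24,-55.5,0],[0,0,0]]]'
cat >> h.py <<'E'
C=np.array([.5555,.0425]);A=np.radians(9.2);EX=np.array([np.cos(A),np.sin(A)]);EY=np.array([-np.sin(A),np.cos(A)])
def loc(P): d=np.array(P[:2])-C; return np.round([1000*d@EX,1000*d@EY,1000*P[2]],1)
def st():
    from scipy.spatial.transform import Rotation as Ro
    o=bot.get_obs(); f=o["ft_force"]; R=Ro.from_quat(o["tool_rot"]).as_matrix()
    print("t",round(o["clock"],2),"ext xyz",loc(o["eef_pos"]),"F ex,ey,z",np.round([f[:2]@EX,f[:2]@EY,f[2]],1),"yaw",round(np.degrees(np.arctan2(R[1,0],R[0,0])),2),"tilt",round(R[2,2],4),"w",round(o["grip_width"],4))
E
python3 -c "from h import *;st()"
```

```text
clock: 0.95
eef_pos: [0.1946, -0.4606, 0.2064]
tool_rot: [0.997, 0.078, 0.0, 0.0]
ft_force: [0.3, 0.1, 0.1]
grip_width: 0.0516
grasp_force: 0.0
clock: 1.82
eef_pos: [0.2987, -0.0485, 0.2069]
tool_rot: [0.997, 0.08, 0.001, 0.0]
ft_force: [2.1, -0.4, 0.6]
grip_width: -0.0002
grasp_force: 0.0
t 1.82 ext xyz [-268.1  -48.8  206.9] F ex,ey,z [ 2.  -0.7  0.6] yaw 9.17 tilt -1.0 w -0.0002
```

```bash
python3 -m creep '[[[54,-16,0],[0,0,0]],[[54,-16,0],[0,0,0]],[[54,-16,0],[0,0,0]],[[54,-16,0],[0,0,0]],[[57,-15,0],[0,0,0]],[[0,0,0],[0,0,0]],[[0,0,0],[0,0,0]]]' >/dev/null
python3 - <<'E'
from h import *
st()
S,T=cam("scene"),cam("top")
cv2.imwrite("pics/s3.png",cv2.resize(S[0]["image"][135:265,205:335],None,fx=4.5,fy=4.5,interpolation=2))
for n,c in (("S",S),("T",T)):
  for q in ("lever_knob","bolt_knob"):
    for d in vision.place_of(c[0],q)[:1]:
      print(n,q,d["position"],round(d["score"],2),loc(onz(c,d["position"],.130 if q[0]=="l" else .126)))
E
```

```text
t 2.7 ext xyz [  3.6  28.7 205.6] F ex,ey,z [-0.2 -0.   0.1] yaw 9.23 tilt -1.0 w 0.0002
S bolt_knob [253.2, 205.2] 0.65 [ 43.6  28.1 126. ]
```

View pics/s3.png

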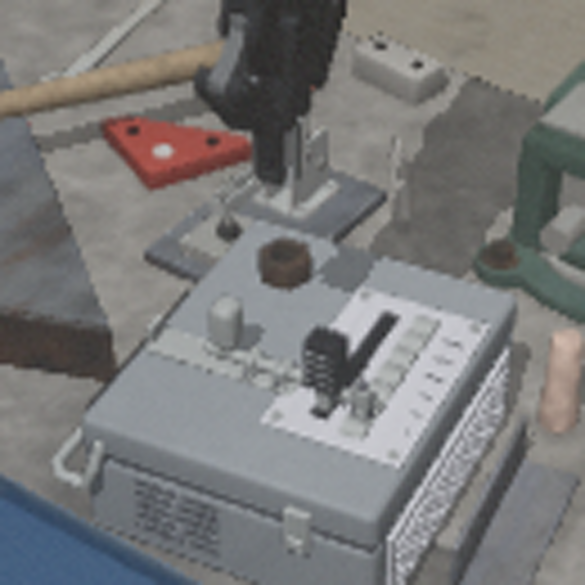

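The fingers hover closed above the box (tip at crop ~(268,180)) and nothing has been disturbed. Next I'll go down between the knobs.

```bash
python3 -m creep '[[[0,-1,40],[0,0,0]],[[0,0,30],[0,0,0]],[[0,0,15],[0,0,0]],[[0,0,0],[0,0,0]]]' >/dev/null; python3 -c "from h import *;st()"
python3 -m creep '[[[4,0,0],[0,0,0]],[[4,0,0],[0,0,0]],[[4,0,0],[0,0,0]],[[4,0,0],[0,0,0]],[[0,0,0],[0,0,0]]]'  >/dev/null; python3 -c "from h import *;st()"
```

```text
t 3.5 ext xyz [  3.4  29.6 121. ] F ex,ey,z [ 0.5 -0.5 -0.2] yaw 9.2 tilt -1.0 w -0.0
t 4.12 ext xyz [ 20.6  29.7 121.4] F ex,ey,z [ 0.   0.3 -1.7] yaw 9.21 tilt -1.0 w 0.0
```

```bash
python3 -m creep '[[[4,0,0],[0,0,0]],[[4,0,0],[0,0,0]],[[0,0,0],[0,0,0]]]' >/dev/null; python3 -c "from h import *;st()"
python3 -m creep '[[[4,0,0],[0,0,0]],[[4,0,0],[0,0,0]],[[4,0,0],[0,0,0]],[[4,0,0],[0,0,0]]]'  >/dev/null; python3 -c "from h import *;st()"
```

```text
t 4.5 ext xyz [ 28.6  29.7 121.3] F ex,ey,z [ 0.2  0.8 -0.1] yaw 9.22 tilt -1.0 w -0.0001
t 5.0 ext xyz [ 44.6  29.7 121.4] F ex,ey,z [-0.1 -0.2 -0.9] yaw 9.21 tilt -1.0 w -0.0005
```

```bash
python3 - <<'E'
from h import *
S=cam("scene")
cv2.imwrite("pics/s4.png",cv2.resize(S[0]["image"][155:255,205:335],None,fx=5,fy=5,interpolation=2))
print(proj(S,bot.get_obs()["eef_pos"]))
E
```

```text
[[252.44611196 206.84567957]]
```

View pics/s4.png

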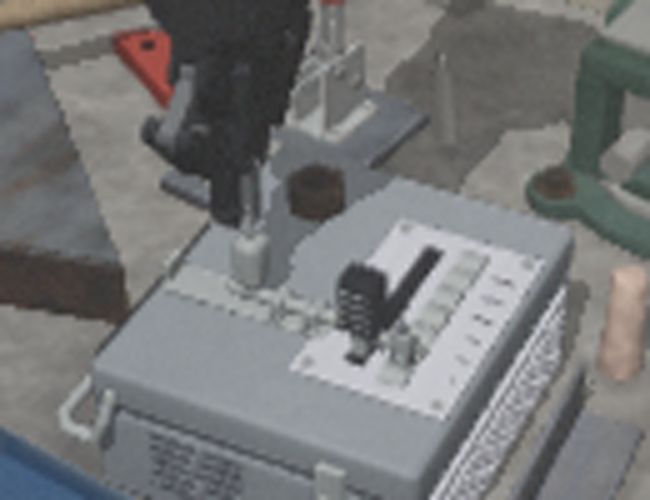

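The bolt knob hasn't moved (still at crop ~(250,260)). The finger tips show behind and above it at crop ~(230,220), about 7 px off the projected TCP. I'll measure the fingers with depth before moving again.

```bash
python3 - <<'E'
from h import *
np.set_printoptions(suppress=True,linewidth=150)
st()
S,T=cam("scene"),cam("top")
for n,c in (("S",S),("T",T)):
    z=c[0]["z_map"];v,u=np.nonzero(z>0);o=-c[2].T@c[3]
    P=(np.c_[u,v,np.ones(len(u))]@np.linalg.inv(c[1]).T*z[v,u][:,None])@c[2]+o
    L=np.array([loc(p) for p in P[(abs(P[:,0]-.56)<.16)&(abs(P[:,1]-.05)<.16)]])
    L=L[(abs(L[:,0]-50)<70)&(abs(L[:,1]-30)<60)&(L[:,2]>104)]
    for lo in range(104,200,8):
        q=L[(L[:,2]>=lo)&(L[:,2]<lo+8)]
        q=q[q[:,0]>8]
        if len(q): print(n,lo,len(q),"x",np.percentile(q[:,0],[3,50,97]),"y",np.percentile(q[:,1],[3,50,97]))
cv2.imwrite("pics/s5.png",cv2.resize(S[0]["image"][165:225,225:305],None,fx=10,fy=10,interpolation=0))
print(proj(S,bot.get_obs()["eef_pos"]))
E
```

```text
t 5.05 ext xyz [ 45.1  29.7 121.4] F ex,ey,z [0.6 0.1 0.7] yaw 9.21 tilt -1.0 w 0.0
S 104 55 x [10.76 31.6  86.8 ] y [25.848 32.3   36.28 ]
S 112 9 x [21.844 33.7   41.768] y [27.524 36.1   38.816]
S 120 20 x [29.499 33.8   42.401] y [27.712 37.25  39.943]
S 128 16 x [29.99  33.1   44.625] y [27.06 36.5  38.92]
S 136 29 x [31.004 36.6   43.792] y [22.488 31.7   38.54 ]
S 144 8 x [35.5   40.8   52.841] y [28.171 34.15  37.222]
S 152 21 x [35.12 39.1  52.58] y [26.94 37.8  42.92]
S 160 24 x [34.969 40.2   51.179] y [26.39  40.3   43.986]
S 168 29 x [35.268 39.9   51.3  ] y [25.02  38.6   43.908]
S 176 18 x [35.053 38.25  48.584] y [20.507 37.55  44.282]
S 184 12 x [33.027 35.    52.643] y [10.417 27.5   41.603]
S 192 55 x [32.734 35.4   55.576] y [ 2.634 38.5   61.942]
[[252.67513486 206.94029408]]
```

View pics/s5.png

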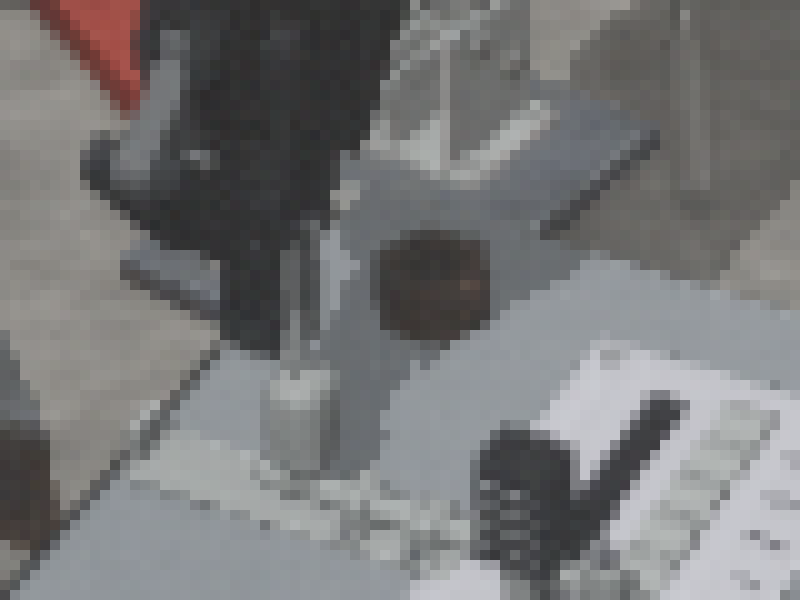

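The depth map shows the fingers ending at about z 145 mm, not 121. They passed over the knob without touching it, so the tips sit about 23 mm above the reported TCP. I'll back off to the gap and measure the tip height there.

```bash
python3 -m creep '[[[-20,0,0],[0,0,0]],[[-20,0,0],[0,0,0]],[[0,0,0],[0,0,0]]]' >/dev/null; python3 - <<'E'
from h import *
np.set_printoptions(suppress=True,linewidth=150)
st()
S=cam("scene")
z=S[0]["z_map"];v,u=np.nonzero(z>0);o=-S[2].T@S[3]
P=(np.c_[u,v,np.ones(len(u))]@np.linalg.inv(S[1]).T*z[v,u][:,None])@S[2]+o
L=np.array([loc(p) for p in P[(abs(P[:,0]-.56)<.16)&(abs(P[:,1]-.05)<.16)]])
L=L[(abs(L[:,0]-5)<14)&(abs(L[:,1]-30)<60)&(L[:,2]>104)]
for lo in range(104,200,4):
    q=L[(L[:,2]>=lo)&(L[:,2]<lo+4)]
    if len(q): print(lo,len(q),"x",np.percentile(q[:,0],[3,50,97]),"y",np.percentile(q[:,1],[3,50,97]))
print(proj(S,bot.get_obs()["eef_pos"]))
cv2.imwrite("pics/s6.png",cv2.resize(S[0]["image"][165:225,235:315],None,fx=10,fy=10,interpolation=0))
E
```

```text
t 5.53 ext xyz [  3.   29.7 121.5] F ex,ey,z [ 1.  -0.7  0.4] yaw 9.21 tilt -1.0 w -0.0002
104 23 x [-6.702  4.1   17.512] y [26.056 32.3   36.338]
108 13 x [-0.924  4.7   17.464] y [26.26  31.3   36.984]
112 1 x [17.7 17.7 17.7] y [30.6 30.6 30.6]
144 2 x [ 4.116  7.5   10.884] y [35.057 35.95  36.843]
148 8 x [-6.095 -1.65  13.477] y [28.344 35.35  37.49 ]
152 9 x [-6.704 -5.5    7.076] y [22.384 35.8   42.056]
156 13 x [-6.528 -2.1   10.2  ] y [30.128 38.1   43.4  ]
160 19 x [-7.   -2.8   9.59] y [21.58  38.8   42.946]
164 8 x [-6.437 -1.2    9.608] y [29.102 41.2   42.953]
168 16 x [-6.765 -2.15  10.575] y [21.835 40.95  44.115]
172 17 x [-6.552 -0.5   10.952] y [24.944 40.9   43.408]
176 10 x [-6.819 -4.1    5.648] y [21.381 34.35  42.411]
180 6 x [-6.285 -5.25  -2.69 ] y [23.19 34.55 42.82]
184 4 x [-6.655 -5.6   -3.908] y [23.771 26.7   38.001]
188 8 x [-8.9   -7.    -5.205] y [ 6.9   32.1   42.637]
192 20 x [-7.843 -5.85  12.759] y [ 8.152 28.2   59.886]
196 28 x [-8.476 -6.75  12.361] y [ 2.337 41.75  64.028]
[[266.94308637 211.3199595 ]]
```

View pics/s6.png

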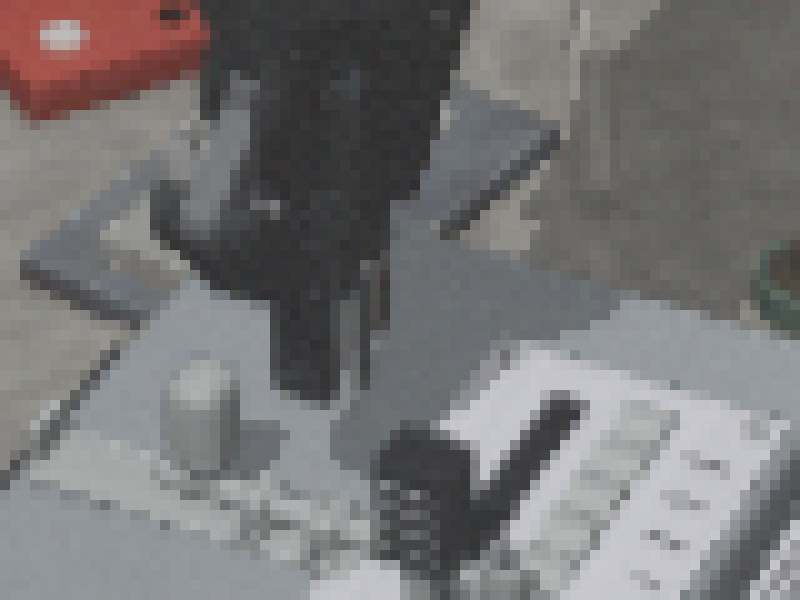

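The fingers hang in clear air between the knobs, with their lowest edge at crop ~(310,400). Depth puts the tip at z ≈ 145 mm, about 23 mm above the reported TCP, so I'll work with that offset. I'll go down 22 mm and push.

```bash
python3 -m creep '[[[0,0,11],[0,0,0]],[[0,0,11],[0,0,0]],[[0,0,0],[0,0,0]]]' >/dev/null; python3 -c "from h import *;st()"
python3 -m creep '[[[4,0,0],[0,0,0]],[[4,0,0],[0,0,0]],[[4,0,0],[0,0,0]],[[3,0,0],[0,0,0]],[[3,0,0],[0,0,0]],[[0,0,0],[0,0,0]]]'  >/dev/null; python3 -c "from h import *;st()"
```

```text
t 5.95 ext xyz [ 3.2 29.7 97.4] F ex,ey,z [-0.2  0.3  0.6] yaw 9.21 tilt -1.0 w 0.0002
t 6.7 ext xyz [22.4 29.7 99.4] F ex,ey,z [-0.2 -0.2  1. ] yaw 9.21 tilt -1.0 w 0.0003
```

```bash
python3 -m creep '[[[4,0,0],[0,0,0]],[[4,0,0],[0,0,0]],[[4,0,0],[0,0,0]]]' >/dev/null; cat >> h.py <<'E'
def knob(c,x0,x1,y0,y1,z0,z1):
    z=c[0]["z_map"];v,u=np.nonzero(z>0);o=-c[2].T@c[3]
    P=(np.c_[u,v,np.ones(len(u))]@np.linalg.inv(c[1]).T*z[v,u][:,None])@c[2]+o
    P=P[(abs(P[:,0]-.56)<.16)&(abs(P[:,1]-.05)<.16)]
    L=np.array([loc(p) for p in P]); L=L[(L[:,0]>x0)&(L[:,0]<x1)&(L[:,1]>y0)&(L[:,1]<y1)&(L[:,2]>z0)&(L[:,2]<z1)]
    return (len(L),np.percentile(L,[3,50,97],axis=0)) if len(L) else (0,None)
E
python3 - <<'E'
from h import *
st();S=cam("scene");print(knob(S,0,95,15,60,116,160))
for q in ("bolt_knob",): print([(d["position"],loc(onz(S,d["position"],.126))) for d in vision.place_of(S[0],q)[:1]])
cv2.imwrite("pics/s7.png",cv2.resize(S[0]["image"][165:225,235:315],None,fx=10,fy=10,interpolation=0))
E
```

```text
t 7.08 ext xyz [34.4 29.7 99.3] F ex,ey,z [-1.7 -0.2  0.7] yaw 9.21 tilt -1.0 w 0.0002
(142, array([[ 24.6  ,  25.946, 119.53 ],
       [ 36.45 ,  37.4  , 138.95 ],
       [ 59.   ,  43.777, 156.731]]))
[([245.7, 204.3], array([ 62.3,  33.2, 126. ]))]
```

View pics/s7.png

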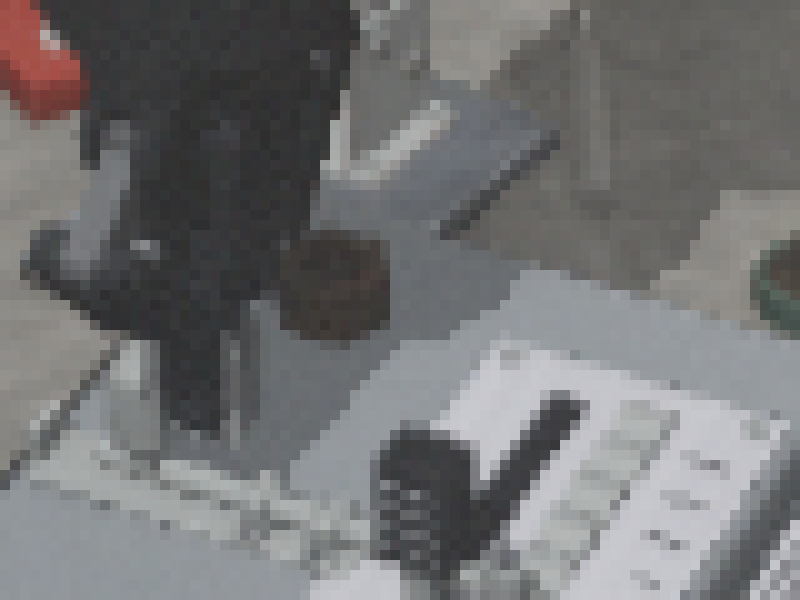

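The knob is now being pushed (crop ~(135,420)). I'll continue to the stop.

```bash
python3 -m creep '[[[4,0,0],[0,0,0]],[[4,0,0],[0,0,0]],[[3,0,0],[0,0,0]],[[2,0,0],[0,0,0]]]' >/dev/null; python3 -c "from h import *;st()"
python3 -m creep '[[[2,0,0],[0,0,0]],[[2,0,0],[0,0,0]],[[1,0,0],[0,0,0]]]'  >/dev/null; python3 -c "from h import *;st()"
```

```text
t 7.67 ext xyz [47.4 29.7 99.3] F ex,ey,z [-1.9 -0.5  1.2] yaw 9.21 tilt -1.0 w 0.0002
t 8.05 ext xyz [49.6 29.7 99.4] F ex,ey,z [-9.7 -0.5  5.6] yaw 9.21 tilt -1.0 w 0.0001
```

```bash
python3 -m creep '[[[2,0,0],[0,0,0]],[[1,0,0],[0,0,0]],[[0,0,0],[0,0,0]]]' >/dev/null; python3 -c "from h import *;st()"
python3 -m creep '[[[-10,0,0],[0,0,0]],[[-10,0,0],[0,0,0]],[[0,0,-35],[0,0,0]],[[0,0,-35],[0,0,0]],[[0,0,0],[0,0,0]]]'  >/dev/null
python3 - <<'E'
from h import *
st();S=cam("scene");T=cam("top")
print(knob(S,40,95,10,60,116,142));print(knob(T,40,95,10,60,116,150))
print("lever",knob(S,-45,-10,20,60,124,160),knob(T,-45,-10,20,60,124,160))
E
```

```text
t 8.43 ext xyz [49.6 29.7 99.4] F ex,ey,z [-15.3  -0.7   9.8] yaw 9.21 tilt -0.9999 w 0.0001
t 9.05 ext xyz [ 38.1  29.7 173.2] F ex,ey,z [ 0.9 -0.3  0. ] yaw 9.22 tilt -1.0 w -0.0005
(72, array([[ 61.826,  24.713, 116.726],
       [ 66.55 ,  35.9  , 131.25 ],
       [ 75.961,  39.674, 140.87 ]]))
(0, None)
lever (108, array([[-39.079,  32.863, 126.1  ],
       [-30.3  ,  46.6  , 140.8  ],
       [-18.242,  49.958, 148.179]])) (0, None)
```

The bolt is against its stop: x stayed at 49.6 mm while the force rose from 10 to 15 N, and the knob centre is at about +68. Next I'll go to the lever's shut side.

```bash
python3 -m creep '[[[-34,-23,0],[0,0,0]],[[-34,-23,0],[0,0,0]],[[0,0,35],[0,0,0]],[[0,0,38],[0,0,0]],[[0,0,0],[0,0,0]],[[0,0,0],[0,0,0]]]' >/dev/null; python3 -c "from h import *;st()"
python3 -m creep '[[[0,3,0],[0,0,0]],[[0,3,0],[0,0,0]],[[0,2,0],[0,0,0]],[[0,0,0],[0,0,0]]]'  >/dev/null; python3 -c "from h import *;st()"
```

```text
t 9.9 ext xyz [-33.5  62.8  96.2] F ex,ey,z [-2.   3.9 -1. ] yaw 10.49 tilt -0.9999 w -0.0002
t 10.4 ext xyz [-31.4  53.1  97.3] F ex,ey,z [-0.3  0.4 -0.3] yaw 10.41 tilt -0.9999 w 0.0002
```

```bash
python3 - <<'E'
from h import *
np.set_printoptions(suppress=True,linewidth=150)
st();S=cam("scene");T=cam("top")
for c in (S,T):
  for a in ((100,112),(112,118),(118,124),(124,130),(130,136),(136,142),(142,150),(150,165),(165,185)):
    n,p=knob(c,-60,0,-50,95,*a); print(a,n,None if p is None else p[:, :2].T.round(0).tolist())
for c in (S,T):
  for q in ("lever_knob","bolt_knob","damper_lever"): print(q,[(round(d["score"],2),np.round(d["position"]),loc(onz(c,d["position"],.13))) for d in vision.place_of(c[0],q)[:2]])
print(proj(S,bot.get_obs()["eef_pos"]), bot.get_obs()["joint_pos"])
cv2.imwrite("pics/s8.png",np.hstack([cv2.resize(S[0]["image"][155:255,235:335],None,fx=4,fy=4,interpolation=0),cv2.resize(T[0]["image"][160:260,200:300],None,fx=4,fy=4,interpolation=0)]))
E
```

```text
t 10.4 ext xyz [-31.4  53.1  97.3] F ex,ey,z [-0.3  0.4 -0.3] yaw 10.41 tilt -0.9999 w 0.0002
(100, 112) 113 [[-57.0, -50.0, -1.0], [-45.0, 27.0, 53.0]]
(112, 118) 18 [[-55.0, -47.0, -37.0], [26.0, 32.0, 36.0]]
(118, 124) 16 [[-54.0, -49.0, -38.0], [24.0, 32.0, 37.0]]
(124, 130) 15 [[-40.0, -37.0, -26.0], [31.0, 57.0, 63.0]]
(130, 136) 25 [[-42.0, -37.0, -24.0], [30.0, 58.0, 65.0]]
(136, 142) 17 [[-40.0, -38.0, -26.0], [29.0, 58.0, 65.0]]
(142, 150) 37 [[-41.0, -36.0, -25.0], [26.0, 58.0, 67.0]]
(150, 165) 26 [[-42.0, -39.0, -25.0], [47.0, 59.0, 68.0]]
(165, 185) 78 [[-44.0, -42.0, -24.0], [18.0, 64.0, 89.0]]
(100, 112) 89 [[-59.0, -52.0, -39.0], [-49.0, -18.0, 18.0]]
(112, 118) 0 None
(118, 124) 1 [[-38.0, -38.0, -38.0], [20.0, 20.0, 20.0]]
(124, 130) 0 None
(130, 136) 0 None
(136, 142) 0 None
(142, 150) 0 None
(150, 165) 0 None
(165, 185) 2 [[-44.0, -44.0, -44.0], [16.0, 17.0, 18.0]]
lever_knob [(0.54, array([282., 213.]), array([-35. ,  26.8, 130. ]))]
bolt_knob [(0.67, array([242., 204.]), array([ 67.7,  40. , 130. ]))]Traceback (most recent call last):
  File "<stdin>", line 8, in <module>
ValueError: it knows: angle_offcut, bolt_knob, cold_chisel, extractor, gas_nozzle, lever_knob, nut_m, tape_measure, wedge
```

```bash
python3 - <<'E'
from h import *
np.set_printoptions(suppress=True,linewidth=150)
S=cam("scene");T=cam("top")
for c in (S,T):
  for a in ((112,124),(124,136),(136,150)):
    n,p=knob(c,-60,-10,-10,44,*a); print(a,n,None if p is None else p[:, :2].T.round(1).tolist())
print([(round(d["score"],2),np.round(d["position"]),loc(onz(T,d["position"],.13))) for d in vision.place_of(T[0],"lever_knob")[:2]])
print(bot.get_obs()["joint_pos"])
E
```

```text
(112, 124) 32 [[-54.7, -49.3, -37.5], [25.5, 31.7, 35.7]]
(124, 136) 12 [[-39.6, -38.7, -37.4], [27.7, 35.2, 37.3]]
(136, 150) 10 [[-39.0, -38.5, -36.1], [23.8, 28.9, 34.3]]
(112, 124) 1 [[-37.9, -37.9, -37.9], [20.1, 20.1, 20.1]]
(124, 136) 0 None
(136, 150) 0 None
[]
[ 0.16698177  0.35897107 -0.12876976  1.08310652  0.0114731   3.12602118]
```

Joint 6 was at its limit, so the tool came down nearer the lever than planned. My first small push carried the lever to about the first click (knob centre now ~y +24…27, with no force standing). I'll trim the yaw and go on in small steps, watching the force.

```bash
s(){ python3 -c "from h import *;st()"; }
python3 -m creep '[[[0,3,0],[0,0,0.02]],[[0,2,0],[0,0,0]]]' >/dev/null; s
python3 -m creep '[[[0,2,0],[0,0,0]]]' >/dev/null; s
python3 -m creep '[[[0,2,0],[0,0,0]]]' >/dev/null; s
python3 -m creep '[[[0,2,0],[0,0,0]]]' >/dev/null; s
python3 -m creep '[[[0,2,0],[0,0,0]]]' >/dev/null; s
```

```text
t 11.0 ext xyz [-32.5  48.9  96.3] F ex,ey,z [ 0.4  1.3 -0.9] yaw 9.29 tilt -0.9999 w -0.0002
t 11.12 ext xyz [-32.4  47.   96.3] F ex,ey,z [0.3 2.2 0.2] yaw 9.31 tilt -0.9999 w -0.0001
t 11.25 ext xyz [-32.4  46.4  96.3] F ex,ey,z [-1.   6.4  0.5] yaw 9.35 tilt -0.9999 w -0.0001
t 11.38 ext xyz [-32.4  44.5  96.3] F ex,ey,z [-0.1  4.6 -0.5] yaw 9.37 tilt -0.9999 w -0.0
t 11.5 ext xyz [-32.4  41.7  96.3] F ex,ey,z [-0.2  3.6  1. ] yaw 9.36 tilt -0.9999 w -0.0
```

```bash
s(){ python3 -c "from h import *;st()"; }
python3 -m creep '[[[0,2,0],[0,0,0]]]' >/dev/null; s
python3 -m creep '[[[0,1,0],[0,0,0]],[[0,0,0],[0,0,0]]]' >/dev/null; s
python3 -m creep '[[[0,2,0],[0,0,0]],[[0,0,0],[0,0,0]]]' >/dev/null; s
python3 -m creep '[[[0,2,0],[0,0,0]],[[0,0,0],[0,0,0]]]' >/dev/null; s
python3 -m creep '[[[0,2,0],[0,0,0]],[[0,0,0],[0,0,0]]]' >/dev/null; s
```

```text
t 11.62 ext xyz [-32.4  38.8  96.2] F ex,ey,z [-0.5  1.2  0. ] yaw 9.32 tilt -0.9999 w -0.0003
t 11.88 ext xyz [-32.4  37.3  96.2] F ex,ey,z [-1.   0.4 -0.7] yaw 9.27 tilt -0.9999 w -0.0001
t 12.12 ext xyz [-32.4  35.7  96.1] F ex,ey,z [0.3 0.2 0.2] yaw 9.29 tilt -0.9999 w 0.0
t 12.38 ext xyz [-32.4  33.9  96.1] F ex,ey,z [-0.1 -0.1 -0. ] yaw 9.3 tilt -0.9999 w -0.0001
t 12.62 ext xyz [-32.4  32.   96.1] F ex,ey,z [-0.7 -0.3  0. ] yaw 9.3 tilt -0.9999 w 0.0002
```

```bash
python3 - <<'E'
from h import *
S=cam("scene");T=cam("top")
for c in (S,T):
  for a in ((112,124),(136,150)):
    n,p=knob(c,-60,-10,-30,20,*a); print(a,n,None if p is None else p[:, :2].T.round(1).tolist())
  print([(round(d["score"],2),np.round(d["position"]),loc(onz(c,d["position"],.13))) for d in vision.place_of(c[0],"lever_knob")[:2]])
E
```

```text
(112, 124) 30 [[-54.2, -47.2, -37.4], [4.5, 10.6, 13.4]]
(136, 150) 12 [[-39.2, -38.3, -36.3], [3.2, 7.6, 14.1]]
[(0.52, array([283., 208.]), array([-29.5,   8. , 130. ]))]
(112, 124) 0 None
(136, 150) 0 None
[]
```

The force dropped past the crest, and the knob centre is now at y ≈ +8, so this is the second click (0.032). One more click, crest expected at tool y ≈ 23.

```bash
s(){ python3 -c "from h import *;st()"; }
python3 -m creep '[[[0,2,0],[0,0,0]]]' >/dev/null; s
python3 -m creep '[[[0,2,0],[0,0,0]]]' >/dev/null; s
python3 -m creep '[[[0,2,0],[0,0,0]]]' >/dev/null; s
python3 -m creep '[[[0,2,0],[0,0,0]]]' >/dev/null; s
python3 -m creep '[[[0,1,0],[0,0,0]]]' >/dev/null; s
```

```text
t 12.95 ext xyz [-32.4  30.8  96.1] F ex,ey,z [-0.9  4.3  0.6] yaw 9.35 tilt -0.9999 w -0.0001
t 13.07 ext xyz [-32.4  29.6  96.1] F ex,ey,z [-1.1  5.9  1.5] yaw 9.37 tilt -0.9999 w -0.0001
t 13.2 ext xyz [-32.4  27.2  96.1] F ex,ey,z [0.9 4.1 1.4] yaw 9.37 tilt -0.9999 w -0.0
t 13.32 ext xyz [-32.4  24.3  96.1] F ex,ey,z [0.2 2.  1.2] yaw 9.34 tilt -0.9999 w 0.0001
t 13.45 ext xyz [-32.4  22.6  96.1] F ex,ey,z [0.7 2.5 0.9] yaw 9.3 tilt -0.9999 w -0.0002
```

```bash
python3 -m creep '[[[0,0.5,0],[0,0,0]],[[0,0,0],[0,0,0]],[[0,0,0],[0,0,0]]]' >/dev/null; python3 - <<'E'
from h import *
st();S=cam("scene")
for a in ((112,124),(136,150)):
    n,p=knob(S,-60,-10,-40,12,*a); print(a,n,None if p is None else p[:, :2].T.round(1).tolist())
print([(round(d["score"],2),np.round(d["position"]),loc(onz(S,d["position"],.13))) for d in vision.place_of(S[0],"lever_knob")[:2]])
E
```

```text
t 13.82 ext xyz [-32.4  22.2  95.9] F ex,ey,z [ 0.4 -0.4  0. ] yaw 9.3 tilt -0.9999 w 0.0001
(112, 124) 30 [[-55.3, -49.0, -38.1], [-5.1, 1.2, 3.7]]
(136, 150) 12 [[-39.5, -38.4, -36.4], [-6.9, -1.6, 5.8]]
[(0.45, array([283., 208.]), array([-30.7,  10.1, 130. ]))]
```

The force is gone again past the crest. I'll back off, rise clear, and check both joints.

```bash
python3 -m creep '[[[0,-6,0],[0,0,0]],[[0,0,-40],[0,0,0]],[[0,0,-50],[0,0,0]],[[-60,0,-10],[0,0,0]],[[-60,0,0],[0,0,0]],[[-60,0,0],[0,0,0]],[[-60,0,0],[0,0,0]],[[0,0,0],[0,0,0]],[[0,0,0],[0,0,0]]]' >/dev/null; python3 - <<'E'
from h import *
st();S=cam("scene");T=cam("top")
for c in (S,T):
  for a in ((112,124),(136,150)):
    n,p=knob(c,-60,-10,-60,70,*a); print(a,n,None if p is None else p[:, :2].T.round(1).tolist())
  for q in ("lever_knob","bolt_knob","nut_m20","gas_nozzle"): print(q,[(round(d["score"],2),np.round(d["position"]),loc(onz(c,d["position"],{"l":.13,"b":.126,"n":.095,"g":0}[q[0]]))) for d in vision.place_of(c[0],q)[:2]])
cv2.imwrite("pics/s8.png",np.hstack([cv2.resize(S[0]["image"][165:265,235:335],None,fx=4,fy=4,interpolation=2),cv2.resize(T[0]["image"][170:270,205:305],None,fx=4,fy=4,interpolation=2)]))
E
```

```text
t 15.05 ext xyz [-271.3   27.   196.8] F ex,ey,z [ 0.7  0.1 -0.3] yaw 9.33 tilt -0.9999 w 0.0003
(112, 124) 46 [[-55.0, -39.6, -20.8], [-4.0, 2.9, 7.4]]
(136, 150) 65 [[-39.3, -30.6, -19.6], [-6.5, 3.2, 8.6]]
lever_knob [(0.54, array([285., 206.]), array([-31.5,   0.5, 130. ]))]
bolt_knob [(0.63, array([242., 200.]), array([ 80.5,  21.4, 126. ]))]
nut_m20 [(0.7, array([276., 243.]), array([-51.9,  94.6,  95. ])), (0.42, array([270., 196.]), array([ 41.5, -60.6,  95. ]))]
gas_nozzle [(0.65, array([329., 228.]), array([-120.8, -111.1,    0. ]))]
(112, 124) 33 [[-57.3, -51.3, -39.6], [-6.9, -1.2, 6.0]]
(136, 150) 97 [[-41.1, -30.9, -21.2], [-10.1, -1.4, 7.6]]
lever_knob [(0.51, array([263., 224.]), array([-28.2,   0.4, 130. ]))]
bolt_knob [(0.71, array([243., 182.]), array([ 68.8,  25.3, 126. ]))]
nut_m20 [(0.62, array([263., 225.]), array([-24.9,   1.5,  95. ])), (0.6, array([284., 187.]), array([ 48.2, -56.6,  95. ]))]
gas_nozzle [(0.48, array([318., 264.]), array([-124.3, -104.4,    0. ])), (0.36, array([264., 221.]), array([-1.5,  0.4,  0. ]))]
```

View pics/s8.png

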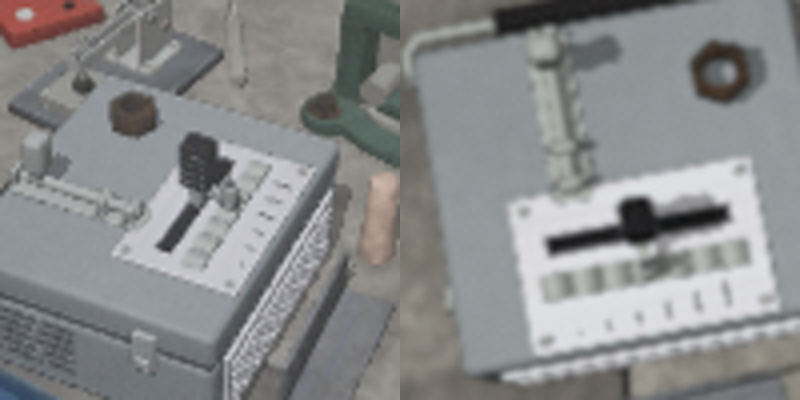

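The knob stands with its centre at y ≈ -1 (top crop ~(637,215), mid-slot), which means the lever is at about 0.041, balanced just past the crest and not in the third notch. The bolt is drawn, and the nut and nozzle haven't moved. I'll go back and push a few millimetres further.

```bash
s(){ python3 -c "from h import *;st()"; }
python3 -m creep '[[[60,0,0],[0,0,0]],[[60,0,0],[0,0,0]],[[60,-2,0],[0,0,0]],[[59,-4,0],[0,0,0]],[[0,0,0],[0,0,0]],[[0,0,40],[0,0,0]],[[0,0,40],[0,0,0]],[[0,0,20],[0,0,0]],[[0,0,0],[0,0,0]]]' >/dev/null; s
python3 -m creep '[[[0,3,0],[0,0,0]],[[0,3,0],[0,0,0]],[[0,2,0],[0,0,0]],[[0,0,0],[0,0,0]]]' >/dev/null; s
```

```text
t 16.68 ext xyz [-36.   34.6  94.6] F ex,ey,z [-0.6 -0.  -0.3] yaw 9.31 tilt -0.9999 w -0.0
t 17.18 ext xyz [-33.1  26.3  96.6] F ex,ey,z [-0.1  0.6 -0.1] yaw 9.29 tilt -0.9999 w -0.0001
```

```bash
s(){ python3 -c "from h import *;st()"; }
python3 -m creep '[[[1,2,0],[0,0,0]],[[0,2,0],[0,0,0]]]' >/dev/null; s
python3 -m creep '[[[0,1,0],[0,0,0]],[[0,0,0],[0,0,0]]]' >/dev/null; s
python3 -m creep '[[[0,1,0],[0,0,0]],[[0,0,0],[0,0,0]]]' >/dev/null; s
python3 -m creep '[[[0,1,0],[0,0,0]],[[0,0,0],[0,0,0]]]' >/dev/null; s
```

```text
t 17.43 ext xyz [-32.3  22.5  96. ] F ex,ey,z [ 0.2 -0.1  0.1] yaw 9.32 tilt -0.9999 w 0.0002
t 17.68 ext xyz [-32.4  21.6  95.9] F ex,ey,z [-0.7  0.8  0.9] yaw 9.31 tilt -0.9999 w 0.0001
t 17.93 ext xyz [-32.4  20.5  96. ] F ex,ey,z [-0.4  0.1  0.5] yaw 9.31 tilt -0.9999 w -0.0004
t 18.18 ext xyz [-32.4  19.5  95.9] F ex,ey,z [ 0.2 -0.   0. ] yaw 9.31 tilt -0.9999 w 0.0
```

```bash
python3 - <<'E'
from h import *
S=cam("scene")
for a in ((112,124),(136,150)):
    n,p=knob(S,-60,-10,-60,6,*a); print(a,n,None if p is None else p[:, :2].T.round(1).tolist())
E
```

```text
(112, 124) 33 [[-55.2, -48.8, -37.1], [-10.4, -5.9, 0.4]]
(136, 150) 15 [[-39.6, -38.3, -36.2], [-13.6, -8.2, -1.6]]
```

The knob has shifted by a full 16 mm from its second-click reading, so it snapped on. I'll retreat and verify.

```bash
python3 -m creep '[[[0,-6,0],[0,0,0]],[[0,0,-40],[0,0,0]],[[0,0,-50],[0,0,0]],[[-60,0,-10],[0,0,0]],[[-60,0,0],[0,0,0]],[[-60,0,0],[0,0,0]],[[-60,0,0],[0,0,0]],[[0,0,0],[0,0,0]],[[0,0,0],[0,0,0]]]' >/dev/null; python3 - <<'E'
from h import *
st();S=cam("scene");T=cam("top")
for c in (S,T):
  for a in ((112,124),(136,150)):
    n,p=knob(c,-60,-10,-60,70,*a); print(a,n,None if p is None else p[:, :2].T.round(1).tolist())
  n,p=knob(c,40,95,10,60,116,150); print("bolt",p[:, :2].T.round(1).tolist())
E
```

```text
t 19.35 ext xyz [-271.3   24.   196.8] F ex,ey,z [-0.4  0.8 -0.6] yaw 9.33 tilt -0.9999 w -0.0002
(112, 124) 46 [[-54.7, -39.8, -20.8], [-11.1, -3.8, 1.9]]
(136, 150) 63 [[-39.4, -30.0, -19.5], [-13.6, -3.1, 1.7]]
bolt [[62.0, 66.6, 76.1], [24.6, 35.8, 39.6]]
(112, 124) 29 [[-57.4, -51.1, -41.2], [-13.4, -8.0, -4.4]]
(136, 150) 97 [[-41.1, -31.1, -21.1], [-16.4, -8.0, 0.4]]
bolt [[59.2, 64.5, 73.7], [22.4, 29.9, 38.1]]
```

```bash
python3 - <<'E'
from h import *
S,T=cam("scene"),cam("top")
for c,m0 in ((S,[.585,.082,.1328]),(T,[.5841,.0773,.1364])):
    z=c[0]["z_map"];v,u=np.nonzero(z>0);o=-c[2].T@c[3]
    P=(np.c_[u,v,np.ones(len(u))]@np.linalg.inv(c[1]).T*z[v,u][:,None])@c[2]+o
    P=P[(abs(P[:,0]-.615)<.03)&(abs(P[:,1]-.08)<.03)&(P[:,2]>.12)&(P[:,2]<.15)]
    print(len(P),loc(P.mean(0))-loc(m0))
E
```

```text
65 [31.9 -0.2  0. ]
72 [31.6  0.1 -0.5]
```

The bolt travelled 32 mm, so it is fully drawn. The lever is at 0.048, the third click, so I'm handing in.

```bash
python3 -c "from h import *;print(workorder.job_done())"
```

```text
the job is handed in; nothing more can be done
None
```

The job is handed in: the bolt is fully drawn (about 32 mm, against its stop) and the damper lever stands in the third click (about 0.048 m), never pushed past it, with the nut and nozzle found where they were; the other bystanders were not re-measured.

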